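# Re-hang the candle basket on the cooling stand

### The job

The basket of freshly dipped candles hangs on the drip stand; hang it over on the cooling stand, both ends of its bar under the keeper lips and dropped fully home in their seats, then let go. Keep it level all the way, never set it down or let it drop, and feel it in gently, for the cooling stand's hook height is not exactly known and the coated candles must not be jarred. Leave everything else on the bench as it is.

Things in the scene. Friction and masses are not known exactly. Their poses are not given: they have to be found in the camera images.
- basket: Steel wire basket, 0.29 to 0.50 kg empty, under a straight round carrying bar. Origin: on the bar's axis, midway; own y along the bar, z up. Bar 10 mm thick, 232 mm long; 20 mm collars 110 to 116 mm from its middle stay outside the hook plates. Wooden grip round the bar's middle, centred on the origin: 22 mm wide (x), 80 long (y), 22 high; take it from above, fingers closing along x.
- basket_floor (a point): Centre of the basket's underside, 160 mm below the bar's axis. The basket is 108 mm (x) by 156 mm (y), its rim 112 mm below the bar's axis; four 6 mm hanger wires run from the bar at y = +-78 mm down and out to the rim. It hangs between the hook plates and level by itself; with the bar raised over the tips it can leave or come only by the hooks' open front (some 140 mm in front of the seats before it may move sideways).
- candle1: Carved candle standing loose in the basket's compartment at the -y end (50 mm from the middle), 40 mm thick, 66 mm tall plus wick, 70 g. Origin: centre of its underside, z up.
- candle2: The same, in the basket's middle compartment.
- candle3: The same, in the compartment at the +y end.
- drip: Drip stand, fixed; the basket hangs here at the start. Base plate with drip pan, post, fixed head with two 6 mm hook plates at y = +-100 mm. Origin: on the bench straight below the seats' midpoint; z up, own x from the hooks' open front back to the post, y along the hung bar. Behind the hooks a crosspiece at x = 98 to 110 mm, top 235 mm up; post at x = 128 mm, no higher.
- drip_seat (a point): Midpoint of the seated bar's axis on the drip stand, 240 mm above the bench. Each hook plate's slot seen from the side, x in the stand's frame: seat pocket from x = -8 to +8 mm, its floor 5 mm below this point; back wall at +8 mm; keeper lip over the seat from x = -16 to +8 mm, its underside 21 mm and its top 49 mm above the pocket's floor. A seated bar can rise at most 11 mm.
- drip_mouth (a point): Middle of the slots' mouth on the drip stand, at the level of the slot floor: 31 mm in front of the seat (x = -31 mm), 241 mm above the bench. Level slot floor from x = -46 to -8 mm, 6 mm above the pocket's floor. Mouth open upward from x = -46 to -16 mm (lip); front tip at -52 to -46 mm, 17 mm high. The bar goes in or out here, under the lip, and over the pocket's 6 mm edge.
- cool: Cooling stand, fixed: same origin, axes, hook plates, slots and crosspiece as the drip stand, no pan; post top 262 mm up. Its head sits on a collar with a black knob, clamped tight at a height nobody measured: the slot floor lies 221 to 261 mm above the bench (both plates alike, level), a seated bar's axis 1 mm lower. This pose is of the foot and says nothing of the head's height.
- carved_candle: Bystander: finished carved candle, 40 mm thick, 75 mm tall, standing loose between the stands. Origin: centre of underside.
- cup1: Bystander: white plastic cup, 72 mm wide, 75 mm tall. Origin: centre of underside.
- cup2: Bystander: the same.
- tin: Bystander: closed metal tin, 68 mm wide, 62 mm tall. Origin: centre of underside.
- scraper: Bystander: flat wax scraper with a wooden handle, 130 mm long, lying.
Mind the look-alikes: they are no part of the job. Leave any green look-alike of the basket alone.

How it is judged:
By the outcome, as a careful person would: the job done as asked, in the order asked, and still so for the second after the job is handed in, with the robot touching nothing.
It also fails if it takes over 72 s, if anything falls off the work surface, if the arm or the gripper's body presses on something with over 40 N, if the wrist force passes 120 N, or if a joint passes its speed limit or range.

### The arm

A 6-joint arm with a two-finger parallel gripper is mounted at the origin on the work surface. World frame = base frame: x ahead of the robot, y to its left, z up, the work surface at z = 0. Lengths are in mm, angles in rad, forces in N, time in s.
With the tool pointing down it reaches from about 350 to 725 mm from the base axis. Payload 4.3 kg.
Tool frame: the origin (TCP) lies midway between the tips of the shut fingers; the grasp point (between the pads) lies 19 mm behind it (grasp_offset is the distance from the TCP to the grasp point, in mm); z points along the fingers, y is the line along which they close (so a half turn about z gives the same grasp; the last joint's range is limited). The gripper opens to 85 mm and grips with 20 to 120 N. Pads are 22 mm wide; open, the fingers measure 114 mm over their backs; the gripper's body (76 mm by 85 mm) begins 54 mm behind the grasp point. The pads swing forward as they close: fully open they stand 13 mm farther back than shut.
Start: joints at [1.202, 0.377, 0.081, 1.274, 0, 1.46], TCP at [147.16, 555.887, 231.329] pointing down, gripper open.
Joint ranges: [-2.72, 2.72], [-0.84, 1.66], [-1.02, 1.22], [-1.77, 2.12], [-1.37, 1.28], [-3.14, 3.14]. Speed limits (rad/s): [2.57, 2.57, 3.14, 3.14, 3.14, 3.14].

### API

Orientations are given as a unit quaternion [w, x, y, z].
In Python, from rig import * gives the robot as it stands. The module is installed in compiled form; this text tells all that it offers. Calls block until the motion is done:
- move_pose(position, orientation): joint-space move of the TCP to a pose.
- line_to(position, ori=None, vel=150, until_force=None): straight line of the TCP; ori=None keeps the orientation; vel is the mean speed in mm/s. With until_force (N) it stops when the force on the tool has changed by that much, and returns True; else False.
- move_j(angles): joint-space move.
- move_gripper(opening, squeeze=None): finger opening in mm; squeeze is the grip in N (None keeps the last); returns when the fingers have stopped.
- wait(seconds).
- inverse_kinematics(position, orientation): joint angles nearest the present ones, or None.
- state(): the state.
- capture(name): name is "scene" or "side" or "wrist"; returns the picture (480x640x3 uint8, blue, green, red); there is no depth.
- camera_info(name): a dict with "mtx" (3x3 intrinsics, pixels), "T" (4x4, takes a point from camera to world coordinates). Camera axes: x right, y up, looking along -z (the intrinsics and any distortion apply to the point x, -y, -z); pixel columns grow to the right and rows downward; lengths in mm; the calibration is good to about 2 mm. A picture is of the moment at which its call begins: read the wrist's pose just before it. camera_info takes no time and is no camera call; for the wrist camera it gives the pose at the moment of the call.
A pose or a line that the arm cannot do raises PlanningError and nothing moves.
- sign_off(): hands the job in; it is judged then, once.
Trained networks look in the newest picture that a camera, given by its name, has taken for a name from the list of things; names that differ only in an ending like _2 or _b are one class to them, and where a whole thing is asked for, a point or a joint stands for the part that bears it (a point fixed in the world has none). Each returns a list of dicts, best first, with "confidence" (0 to 1); they miss things now and then, are a little off and sometimes report something else, mostly with a low value. They report only what shows in the picture. A call takes as long as a camera call. They do not tell look-alikes from the thing itself.
- recognise(label, camera): "point" ([x, y, z] in mm, in world coordinates, good to about 4 mm: the middle of the surface that is visible of it).
- mark_of(label, camera): "point" ([x, y, z] in mm, in world coordinates, good to about 4 mm: a listed point, or the origin of a listed thing).
The state is a dict: "time_s": time; "q": joint angles; "dq": joint speeds; "joint_torque": joint torques, N m; "tcp_pos": TCP position; "tcp_rot": TCP orientation; "force": force on the tool from outside, world axes, zero at the start; "torque": the same for the moment, N m; "finger_gap": finger opening in mm; "grip_force": force on a finger pad.
Only numpy, scipy, OpenCV 4.12 (cv2) and the standard library are available. Lean on these libraries where they do the work, as an engineer would, in place of code of your own. Each camera call takes 0.05 s, during which the arm holds its last target. There are 200 camera calls.

## Working session

There is one attempt and no reset: what is moved stays moved. The work goes in short steps, each a Python script; the robot and the scene stay as the last script left them, time stands still between calls to the robot, and variables do not carry over. Pictures are saved under pics/ and viewed, at most 10 in all, crops included, and the job is handed in when it is done.

```bash
mkdir -p pics; python3 - <<'E'
from rig import *
import cv2,numpy as np
s=state();print(s['time_s'],s['tcp_rot'],s['force'])
ims=[]
for c in("scene","side"):
    im=capture(c);cv2.imwrite(f"pics/{c}0.png",im)
    i=camera_info(c);print(c,np.round(i['mtx'],1).tolist(),np.round(i['T'],3).tolist())
    for l in("basket","drip","cool","drip_seat","drip_mouth","basket_floor","carved_candle","cup1","tin","scraper"):
        print(l,[(np.round(d['point']).tolist(),round(d['confidence'],2)) for d in mark_of(l,c)[:4]])
E
```

```text
0.0 [-2.43478018e-04  1.29032548e-01  9.91639823e-01 -1.00183543e-03] [ 0.24342535 -0.76771256  0.55146883]
scene [[459.9, 0.0, 314.4], [0.0, 459.9, 236.8], [0.0, 0.0, 1.0]] [[0.82, -0.334, 0.464, 980.91], [0.571, 0.45, -0.686, -775.349], [0.02, 0.828, 0.56, 784.794], [0.0, 0.0, 0.0, 1.0]]
basket [([229.0, -356.0, 162.0], 0.75), ([634.0, -182.0, 240.0], 0.7)]
drip [([637.0, -186.0, 4.0], 0.79), ([379.0, 208.0, 7.0], 0.36)]
cool [([631.0, 240.0, -1.0], 0.74), ([684.0, -22.0, -2.0], 0.7), ([634.0, -134.0, 84.0], 0.59)]
drip_seat [([636.0, -185.0, 0.0], 0.15)]
drip_mouth [([634.0, -136.0, 86.0], 0.16)]
basket_floor [([633.0, -186.0, 79.0], 0.63), ([228.0, -360.0, 3.0], 0.62)]
carved_candle [([432.0, 0.0, -5.0], 0.73)]
cup1 [([380.0, 208.0, 7.0], 0.68), ([637.0, -188.0, 239.0], 0.5)]
tin [([686.0, -19.0, 0.0], 0.47)]
scraper [([556.0, -0.0, -0.0], 0.47)]
side [[460.6, 0.0, 308.2], [0.0, 460.6, 241.0], [0.0, 0.0, 1.0]] [[0.738, 0.44, -0.512, 22.934], [-0.675, 0.457, -0.579, -557.348], [-0.021, 0.773, 0.634, 717.793], [0.0, 0.0, 0.0, 1.0]]
basket [([638.0, -184.0, 246.0], 0.85), ([230.0, -362.0, 159.0], 0.6), ([429.0, -2.0, -6.0], 0.17)]
drip [([635.0, -185.0, 1.0], 0.87)]
cool [([634.0, 239.0, -3.0], 0.67)]
drip_seat []
drip_mouth []
basket_floor [([635.0, -184.0, 83.0], 0.66)]
carved_candle [([428.0, -1.0, -5.0], 0.83)]
cup1 [([377.0, 204.0, 2.0], 0.72), ([405.0, -221.0, -4.0], 0.63)]
tin [([689.0, -18.0, 4.0], 0.91)]
scraper [([552.0, 4.0, -1.0], 0.82)]
```

```bash
ls pics
```

```text
scene0.png
side0.png
```

View pics/scene0.png

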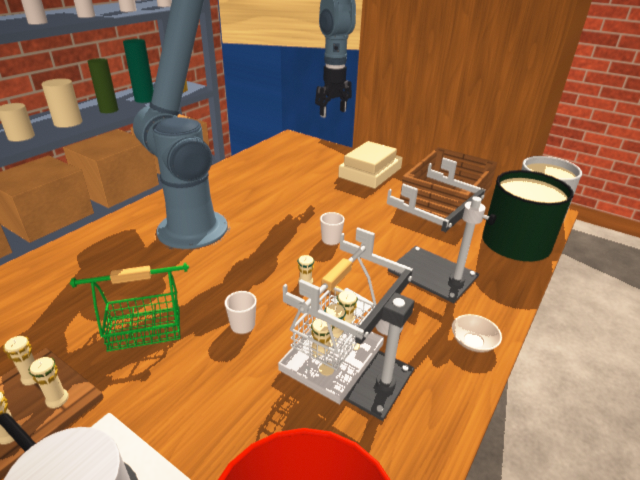

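View pics/side0.png

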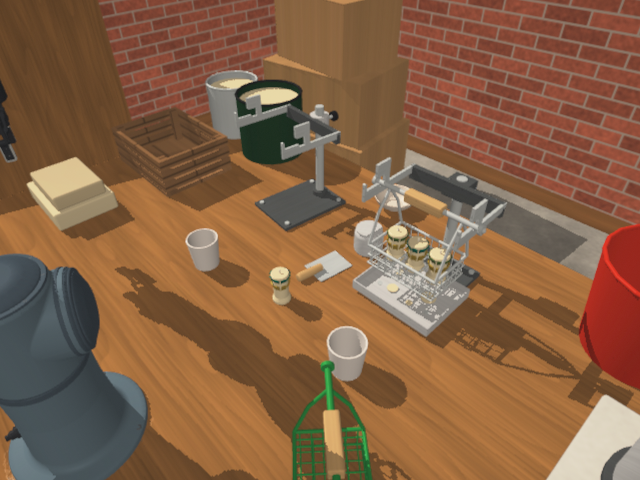

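The steel basket hangs on the drip stand (scene about (338,272), side (425,200)). The green look-alike is at scene (130,275) and side (332,440). The steel one with candles fits the description; I'll confirm it in an enlarged montage and pick the hook pixels there.

```bash
python3 - <<'E'
import cv2,numpy as np
a=cv2.imread('pics/scene0.png');b=cv2.imread('pics/side0.png')
def p(im,x,y,w=133,h=100):
    c=cv2.resize(im[y:y+h,x:x+w],(400,300),interpolation=cv2.INTER_CUBIC)
    for k in range(0,w,20): cv2.putText(c,str(x+k),(k*3,8),0,.3,(0,0,255));cv2.line(c,(k*3,10),(k*3,14),(0,0,255))
    for k in range(0,h,20): cv2.putText(c,str(y+k),(0,k*3+4),0,.3,(0,0,255))
    return c
m=np.vstack([np.hstack([p(a,283,225),p(a,378,140)]),np.hstack([p(b,360,150,150,112),p(b,225,80)])])
cv2.imwrite('pics/m.png',m)
E
```

```text
(no output)
```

View pics/m.png

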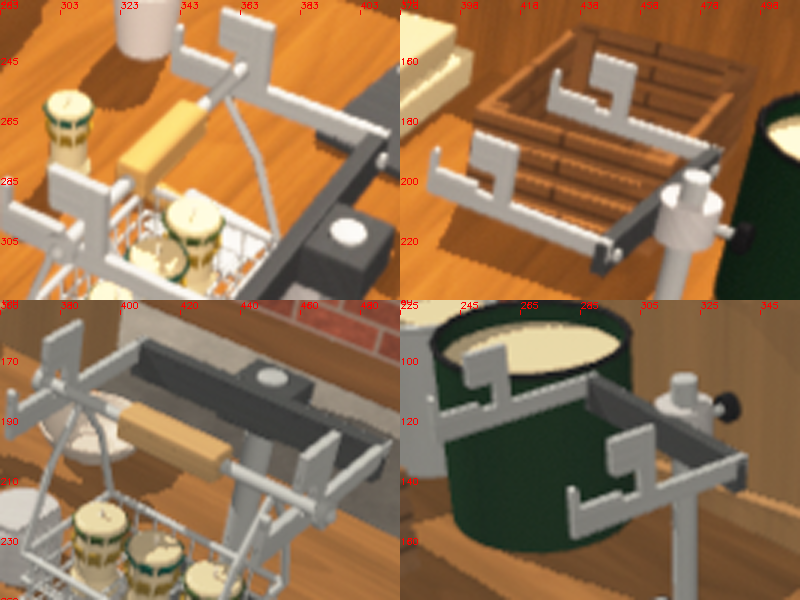

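The montage confirms the steel basket with candles hanging between the drip stand's hook plates. I read the lip and tip corners of both heads off it and fit each head's pose (x, y, yaw, z).

```bash
cat > fit.py <<'E'
import numpy as np
from scipy.optimize import least_squares
from rig import *
P={'lf':(-16,44),'lb':(8,44),'t':(-49,18)}
obs={'drip':{'scene':{'lf+':(356.7,228.3),'lb+':(374,234.3),'t+':(342,233.7),'lf-':(299.7,280),'lb-':(319,286.7),'t-':(284.7,285)},
 'side':{'lf+':(376.5,162.4),'lb+':(390,158.2),'t+':(363,184.7),'lf-':(473.3,205.2),'lb-':(486.8,199.6)}},
'cool':{'scene':{'lf+':(442,158),'lb+':(456.3,162.7),'t+':(429,164),'lf-':(402,184),'lb-':(417,189),'t-':(388.3,190)},
 'side':{'lf+':(246.3,97.7),'lb+':(260,95),'t+':(235,114),'lf-':(294.7,126.7),'lb-':(309.3,122),'t-':(282,143)}}}
I={c:camera_info(c) for c in('scene','side')}
def proj(c,X):
    T=I[c]['T'];p=np.asarray(T)[:3,:3].T@(X-np.asarray(T)[:3,3]);p=np.array([p[0],-p[1],-p[2]])
    u=np.asarray(I[c]['mtx'])@p;return u[:2]/u[2]
def world(v,q):
    x,y,th,z=v;c,s=np.cos(th),np.sin(th);return np.array([x+c*q[0]-s*q[1],y+s*q[0]+c*q[1],z+q[2]])
if __name__=='__main__':
  for st,x0 in(('drip',(635,-185,0,240)),('cool',(633,240,0,240))):
    def res(v,pp=False):
        r=[]
        for c in obs[st]:
            for k,u in obs[st][c].items():
                a,b=P[k[:-1]];y=100 if k[-1]=='+' else -100
                r.append(proj(c,world(v,(a,y,b)))-u)
        return np.ravel(r)
    f=least_squares(res,x0,x_scale=(10,10,.1,10));print(st,f.x,np.round(f.fun.reshape(-1,2),1).tolist())
E
python3 fit.py
python3 - <<'E'
from rig import *
import numpy as np
i=camera_info('wrist');s=state();print(np.round(i['mtx'],1).tolist(),np.round(i['T'],2).tolist(),s['tcp_pos'])
E
```

```text
drip [ 6.39853722e+02 -1.83754054e+02  3.35467658e-02  2.40602389e+02] [[2.1, -0.2], [-4.5, -2.5], [1.8, -0.1], [3.1, 0.8], [-4.3, -0.7], [2.5, 0.5], [2.0, 1.0], [-3.4, 0.6], [3.2, -2.4], [2.7, 1.3], [-3.2, 0.9]]
cool [ 6.38340173e+02  2.35222196e+02 -9.82794772e-02  2.42197079e+02] [[1.9, 0.7], [-4.0, -1.3], [2.0, 0.1], [1.8, 1.0], [-4.3, -0.7], [2.3, 0.2], [1.5, 0.3], [-3.7, 0.5], [2.1, -2.0], [1.8, -0.1], [-3.7, 1.5], [2.3, -0.7]]
[[381.8, 0.0, 317.3], [0.0, 381.8, 241.7], [0.0, 0.0, 1.0]] [[0.26, -0.93, -0.27, 79.58], [0.97, 0.25, 0.07, 573.71], [0.0, -0.28, 0.96, 373.22], [0.0, 0.0, 0.0, 1.0]] [147.15544898 555.88998317 231.31206178]
```

The lip's solid back evidently reaches past +8 mm, which explains the systematic residuals, so I refit with that edge free.

```bash
sed -i "s/def res(v,pp=False):/def res(v):/; s/a,b=P\[k\[:-1\]\];/a,b=P[k[:-1]]; a=v[4] if k[:2]=='lb' else a;/; s/x,y,th,z=v;/x,y,th,z=v[:4];/; s/,0,240))/,0,240,15))/g; s/x_scale=(10,10,.1,10)/x_scale=(10,10,.1,10,10)/" fit.py; python3 fit.py
```

```text
drip [ 6.34878210e+02 -1.83495920e+02  2.87236321e-02  2.40096011e+02
  2.17745793e+01] [[0.2, -0.8], [-0.3, -0.9], [0.1, -0.7], [0.6, -0.3], [-0.1, 1.2], [0.2, -0.6], [0.3, 2.1], [-0.5, -1.0], [1.3, -1.4], [0.5, 2.9], [-0.9, -1.0]]
cool [ 6.33049450e+02  2.35784211e+02 -9.73105095e-02  2.42154843e+02
  2.38234717e+01] [[0.0, 0.1], [-0.3, -0.2], [0.2, -0.5], [-0.1, 0.3], [-0.2, 0.7], [0.4, -0.4], [-0.5, 0.9], [-0.0, -0.5], [0.1, -1.4], [-0.2, 0.6], [0.2, 0.1], [0.3, 0.1]]
```

```bash
cat > h.py <<'E'
import numpy as np
from rig import *
DRIP=(634.9,-183.6,240.0,0.0287); COOL=(633.05,235.8,242.2,-0.0973)
def ori(th,f=0):
    p=np.pi/4+th/2+f*np.pi/2; return [0,np.cos(p),np.sin(p),0]
def pt(S,x=0,y=0,z=0,g=19):   # bar position in stand's seat frame -> TCP
    c,s=np.cos(S[3]),np.sin(S[3]); return [S[0]+c*x-s*y,S[1]+s*x+c*y,S[2]+z-g]
def F(n=6):
    return np.mean([(wait(.02),state()['force'])[1] for _ in range(n)],0)
E
python3 - <<'E'
from h import *
for f in(0,1):
    for S in(DRIP,COOL):
        for x,z in((0,100),(0,0),(-31,9),(-31,45),(-150,45)):
            q=inverse_kinematics(pt(S,x,0,z),ori(S[3],f)); print(f,x,z,None if q is None else np.round(q,2))
E
```

```text
0 0 100 [-0.38  0.6   0.67  1.64  0.    1.16]
0 0 0 [-0.38  0.57  0.36  1.36  0.    1.16]
0 -31 9 [-0.4   0.5   0.27  1.34  0.    1.15]
0 -31 45 [-0.4   0.5   0.36  1.43  0.    1.15]
0 -150 45 [-0.49  0.26  0.    1.32  0.    1.05]
0 0 100 [0.26 0.65 0.76 1.68 0.   1.93]
0 0 0 [0.26 0.6  0.42 1.39 0.   1.93]
0 -31 9 [0.28 0.54 0.33 1.37 0.   1.95]
0 -31 45 [0.28 0.54 0.43 1.46 0.   1.95]
0 -150 45 [0.36 0.31 0.08 1.34 0.   2.03]
1 0 100 [-0.38  0.6   0.67  1.64  0.   -1.98]
1 0 0 [-0.38  0.57  0.36  1.36  0.   -1.98]
1 -31 9 [-0.4   0.5   0.27  1.34  0.   -2.  ]
1 -31 45 [-0.4   0.5   0.36  1.43  0.   -2.  ]
1 -150 45 [-0.49  0.26  0.    1.32  0.   -2.09]
1 0 100 [ 0.26  0.65  0.76  1.68  0.   -1.21]
1 0 0 [ 0.26  0.6   0.42  1.39  0.   -1.21]
1 -31 9 [ 0.28  0.54  0.33  1.37  0.   -1.19]
1 -31 45 [ 0.28  0.54  0.43  1.46  0.   -1.19]
1 -150 45 [ 0.36  0.31  0.08  1.34  0.   -1.11]
```

```bash
python3 - <<'E'
from h import *
import cv2
p=state()['tcp_pos'];line_to([p[0],p[1],390],vel=200)
move_pose(pt(DRIP,-40,0,150),ori(DRIP[3]))
i=camera_info('wrist');im=capture('wrist');cv2.imwrite('pics/w1.png',im)
for l in('basket','basket_floor','drip_seat'):print(l,[(np.round(d['point'],1),round(d['confidence'],2)) for d in mark_of(l,'wrist')[:2]])
T=np.asarray(i['T'])
for q in((0,0,0),(0,100,0),(0,-100,0),(0,40,11),(0,-40,11)):
    X=np.array(pt(DRIP,*q,g=0));c=T[:3,:3].T@(X-T[:3,3]);u=np.asarray(i['mtx'])@[c[0],-c[1],-c[2]];print(q,u[:2]/u[2])
print(state()['time_s'],state()['force'],T.tolist())
E
```

```text
basket [(array([ 633.4, -185.3,  235.4]), 0.64), (array([ 601.3, -182.3,  238.2]), 0.51)]
basket_floor [(array([ 229.9, -366.8,   -2.7]), 0.81)]
drip_seat []
(0, 0, 0) [371.02113537 232.04972856]
(0, 100, 0) [376.89591093  86.76077896]
(0, -100, 0) [366.19127374 351.49693373]
(0, 40, 11) [375.50968066 179.30500607]
(0, -40, 11) [370.92518068 288.14151691]
5.275 [0.46915968 0.43245879 0.52686325] [[0.9995749478980319, -0.027815994432221654, -0.008728916793750702, 593.0006149485739], [0.029144161898742985, 0.9609708806010052, 0.2751101315185381, -114.06384127584633], [0.0007357729714160909, -0.27524759234310125, 0.9613730917533834, 513.0279363453718], [0.0, 0.0, 0.0, 1.0]]
```

View pics/w1.png

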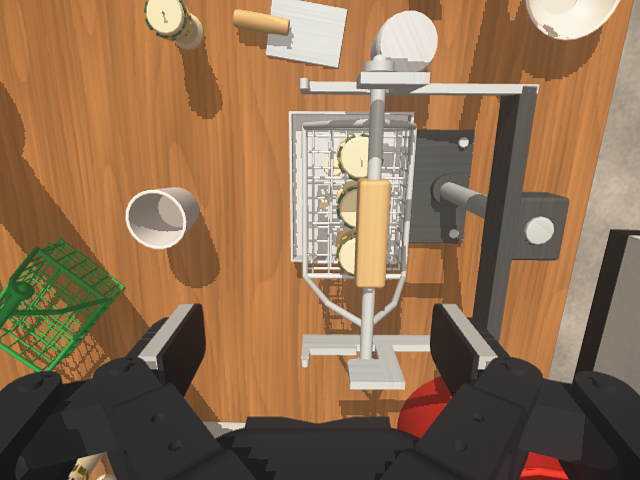

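The predicted grip ends, (375,179) and (371,288), match the wood grip in the picture at about (374,181) and (371,288), so I go for the grasp.

```bash
python3 - <<'E'
from h import *
move_pose(pt(DRIP,0,0,70),ori(DRIP[3]))
line_to(pt(DRIP,0,0,0),vel=80); F0=F()
move_gripper(34); move_gripper(15,60); wait(.2)
print('F0',F0,'after',F()-F0,state()['finger_gap'],state()['grip_force'])
np.save('F0.npy',F0)
for k in range(1,6):
    line_to(pt(DRIP,0,0,k),vel=15); f=F(4)-F0; print(k,np.round(f,2),np.round(state()['torque'],2))
print(state()['time_s'])
E
```

```text
F0 [ 0.04575766 -0.02981399 -0.2505779 ] after [-1.5664154  -0.19386709  2.15321918] 21.118950645604833 58.927854895591736
1 [-0.97  0.03 -3.21] [-0.02  0.09  0.  ]
2 [ 0.18 -0.19 -5.23] [-0.02  0.01  0.03]
3 [-0.04  0.1  -4.8 ] [ 0.01 -0.01 -0.05]
4 [-0.23  0.01 -5.13] [-0.03  0.04  0.03]
5 [ 0.21 -0.03 -5.29] [-0.02  0.02 -0.06]
9.5333
```

Bar free at about 1.4 mm, weight about 5.2 N. Now I bring it out under the lip and over to the cooling stand's front.

```bash
python3 - <<'E'
from h import *
F0=np.load('F0.npy')
print(line_to(pt(DRIP,0,0,10),vel=20,until_force=3.5), F()-F0)
print(line_to(pt(DRIP,-31,0,10),vel=30,until_force=3.5), F()-F0, state()['tcp_pos'], pt(DRIP,-31,0,10))
print(state()['time_s'])
E
```

```text
False [ 0.05535996 -0.09896555 -5.59708928]
False [-0.07009195 -0.12846229 -5.53003547] [ 604.10969466 -184.48157358  230.91677444] [np.float64(603.9127663186731), np.float64(-184.48957786553132), 231.0]
11.3167
```

```bash
python3 - <<'E'
from h import *
import cv2
G=17.6
line_to(pt(DRIP,-31,0,45,G),vel=70)
line_to(pt(DRIP,-155,0,45,G),vel=100)
line_to(pt(COOL,-155,0,48,G),ori(COOL[3]),vel=130)
print(np.round(F()-np.load('F0.npy'),2),state()['time_s'])
line_to(pt(COOL,-70,0,48,G),vel=80)
i=camera_info('wrist');a=capture('wrist');cv2.imwrite('pics/w2.png',a);b=capture('scene');cv2.imwrite('pics/s2.png',b)
T=np.asarray(i['T'])
for q in((-16,100,44),(-16,-100,44),(-49,100,18),(-49,-100,18)):
  for x in (0,):
    X=np.array(pt(COOL,*q,g=0));c=T[:3,:3].T@(X-T[:3,3]);u=np.asarray(i['mtx'])@[c[0],-c[1],-c[2]];v=u[:2]/u[2];print(q,v)
    if abs(v[0])<900: cv2.drawMarker(a,tuple(int(round(k)) for k in v),(0,0,255),0,9)
cv2.imwrite('pics/w2m.png',a)
print(state()['tcp_pos'])
E
```

```text
[ 0.21 -0.31 -5.44] 17.0
(-16, 100, 44) [497.67635763  28.39042335]
(-16, -100, 44) [439.60608897 528.80327772]
(-49, 100, 18) [375.56077721  47.01113426]
(-49, -100, 18) [359.38421525 478.0742979 ]
[562.92691992 242.73913844 272.80831679]
```

View pics/w2m.png

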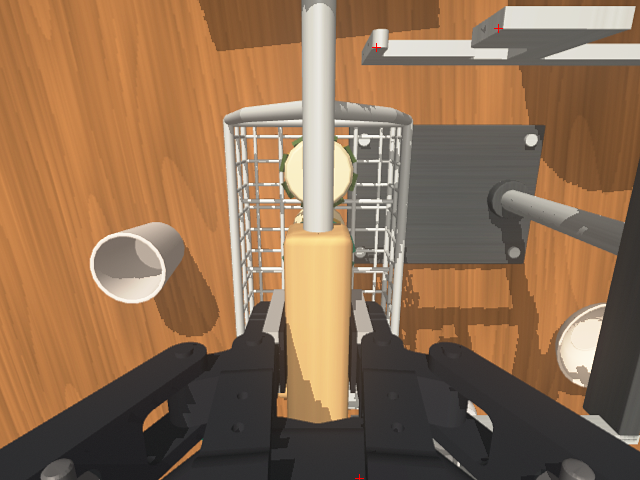

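View pics/s2.png

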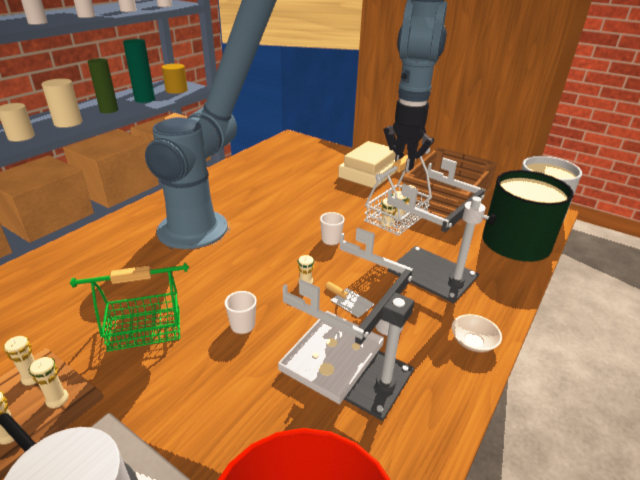

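The basket hangs level with the candles in it. In w2 the +y tip cap is at about (380,33) against a predicted (376,47), and the lip at about (505,17) against (498,28). The head therefore sits about 3.5 mm further +y, because my corner picks were on the plates' -y faces, and about 1.5 mm further +x. I correct for that and feel down at the mouth.

```bash
sed -i 's/COOL=(633.05,235.8,/COOL=(634.5,239.3,/' h.py; python3 - <<'E'
from h import *
G=17.6;F0=np.load('F0.npy')
print(line_to(pt(COOL,-31,0,48,G),vel=50,until_force=4))
print(line_to(pt(COOL,-31,0,18,G),vel=30,until_force=3),np.round(F()-F0,2))
h=line_to(pt(COOL,-31,0,-6,G),vel=8,until_force=2)
s=state();print(h,'bar z rel seat est',s['tcp_pos'][2]+G-COOL[2],np.round(F()-F0,2),np.round(s['torque'],2),s['time_s'])
E
```

```text
False
False [-0.2   0.25 -5.12]
True bar z rel seat est 5.686558554089203 [-0.23 -0.    7.37] [ 0.02 -0.06 -0.01] 22.1333
```

Contact is within 0.5 mm of the estimate and the torque is even. I unload to find the exact height.

```bash
python3 - <<'E'
from h import *
F0=np.load('F0.npy');p=state()['tcp_pos'].copy() if hasattr(state()['tcp_pos'],'copy') else list(state()['tcp_pos'])
for k in range(1,9):
    line_to([p[0],p[1],p[2]+.5*k],vel=10); f=F(4)-F0; print(.5*k,state()['tcp_pos'][2],np.round(f,2))
    if f[2]<-4.8: break
print(state()['time_s'],p)
E
```

```text
0.5 230.444930250008 [ 0.28 -0.56 -0.97]
1.0 230.5568775666369 [ 0.64  0.27 -4.21]
1.5 231.28563773499226 [ 0.05 -0.46 -5.49]
23.45 [603.6225017  242.31976226 230.25470314]
```

```bash
python3 - <<'E'
from h import *
F0=np.load('F0.npy');C=COOL[:2]+(0,COOL[3])
at=lambda x,z:pt(C,x,0,z,0)
line_to(at(-31,233.2),vel=10)
print(line_to(at(-3,233.2),vel=20,until_force=3),np.round(F()-F0,2))
h=line_to(at(8,233.2),vel=6,until_force=2)
s=state();d=np.array(s['tcp_pos'][:2])-C[:2];xs=d@[np.cos(C[3]),np.sin(C[3])]
print(h,'x',xs,np.round(F()-F0,2),np.round(s['torque'],2),s['tcp_pos'],s['time_s'])
for k in range(1,6):
    line_to(at(xs-.5*k,233.2),vel=10);f=F(4)-F0;t=state()['torque'];print(xs-.5*k,np.round(f,2),np.round(t,2))
    if abs(f[0])<.6:break
E
```

```text
False [-0.12 -0.4  -4.96]
True x 2.554997334948845 [ 0.08 -0.05 -5.73] [ 0.01 -0.03  0.04] [637.00775095 238.6915602  231.28165062] 26.5167
2.054997334948845 [-0.09 -0.45 -5.58] [-0.01 -0.04 -0.04]
```

```bash
python3 - <<'E'
from h import *
F0=np.load('F0.npy');C=COOL[:2]+(0,COOL[3])
at=lambda x,z:pt(C,x,0,z,0)
X=lambda s:(np.array(s['tcp_pos'][:2])-C[:2])@[np.cos(C[3]),np.sin(C[3])]
s=state();print(X(s),s['tcp_pos'],s['time_s'])
for x in(2.5,3,3.5,4,4.5,5,5.5):
    line_to(at(x,233.2),vel=6);f=F(5)-F0;s=state();print(x,X(s),s['tcp_pos'][2],np.round(f,2),np.round(s['torque'],2))
    if f[0]<-1.5:break
E
```

```text
2.0612063791788673 [636.55378279 239.12358813 233.15654458] 27.15
2.5 2.505696311983483 233.16990414464135 [ 0.41  0.07 -5.17] [ 0.08 -0.03 -0.05]
3 3.0100267267544933 233.1896395159312 [-0.06 -0.15 -5.16] [ 0.03 -0.    0.03]
3.5 3.3022172320721945 233.15721731976916 [-1.33  0.01 -4.98] [0.04 0.2  0.02]
4 3.3955413294334935 233.1387334145623 [-4.31  0.53 -4.24] [0.09 0.74 0.  ]
```

The back wall shows at x≈3.25 (3 expected) with no yaw moment. I centre at 0.25 and lower into the seat.

```bash
python3 - <<'E'
from h import *
F0=np.load('F0.npy');C=COOL[:2]+(0,COOL[3])
at=lambda x,z:pt(C,x,0,z,0)
line_to(at(.25,233.2),vel=10);print(np.round(F()-F0,2))
print(line_to(at(.25,226),vel=12,until_force=3),state()['tcp_pos'][2])
for k in range(8):
    z=225.6-.4*k
    line_to(at(.25,z),vel=8);f=F(4)-F0;s=state();print(z,s['tcp_pos'],np.round(f,2),np.round(s['torque'],2))
    if f[2]>-.7:break
print(s['time_s'])
E
```

```text
[ 0.03 -0.24 -5.71]
False 226.02903570786086
225.6 [634.769681   239.25924582 225.67957711] [ 0.37  0.   -5.56] [ 0.03 -0.04 -0.01]
225.2 [634.72931993 239.28335579 225.17522679] [-0.25  0.42 -5.38] [-0.01 -0.09 -0.06]
224.79999999999998 [634.78326194 239.2744286  224.8878162 ] [-0.09  0.44 -5.1 ] [ 0.05 -0.02  0.01]
224.4 [634.84218398 239.27890728 224.65589797] [-0.58 -0.69 -3.5 ] [ 0.06 -0.01 -0.01]
224.0 [634.88321329 239.28825114 224.46312854] [-0.95 -0.79 -1.04] [0.07 0.15 0.03]
223.6 [634.88407709 239.29095394 224.34689412] [-1.77 -0.83  2.62] [0.01 0.4  0.04]
31.7583
```

Seated at TCP z≈224.6, exactly the pocket depth expected, with the weight transferred. Now I let go gently and withdraw upward.

```bash
python3 - <<'E'
from h import *
import cv2
F0=np.load('F0.npy');C=COOL[:2]+(0,COOL[3])
at=lambda x,z:pt(C,x,0,z,0)
line_to(at(.25,223.9),vel=8)
move_gripper(22.5,20);wait(.1)
for g in(24,27,32,45,75):move_gripper(g)
print(np.round(F()-F0,2))
print(line_to(at(.25,300),vel=60,until_force=4),np.round(F()-F0,2))
line_to(at(-150,420),vel=200);wait(.5)
for c in('scene','side','wrist'):cv2.imwrite(f'pics/e_{c}.png',capture(c))
for c in('scene','side'):print(c,[(l,[(np.round(d['point']),round(d['confidence'],2)) for d in (capture(c) is not None and mark_of(l,c))[:2]]) for l in('basket','basket_floor')])
a=cv2.imread('pics/e_scene.png')[130:280,360:510];b=cv2.imread('pics/e_side.png')[70:220,225:375]
cv2.imwrite('pics/e.png',np.hstack([cv2.resize(k,(400,400),interpolation=2) for k in(a,b)]))
print(state()['time_s'])
E
```

```text
[-0.21  0.32  0.12]
False [0.24 0.21 0.08]
scene [('basket', [(array([637., 238., 244.]), 0.58), (array([ 229., -356.,  162.]), 0.56)]), ('basket_floor', [(array([ 228., -360.,   -0.]), 0.97), (array([636., 241.,  86.]), 0.56)])]
side [('basket', [(array([ 230., -359.,  158.]), 0.79)]), ('basket_floor', [(array([636., 237.,  83.]), 0.83)])]
37.4417
```

View pics/e.png

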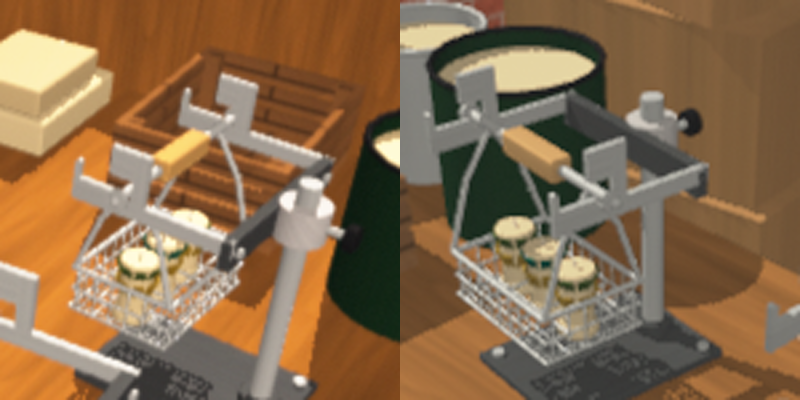

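View pics/e_side.png

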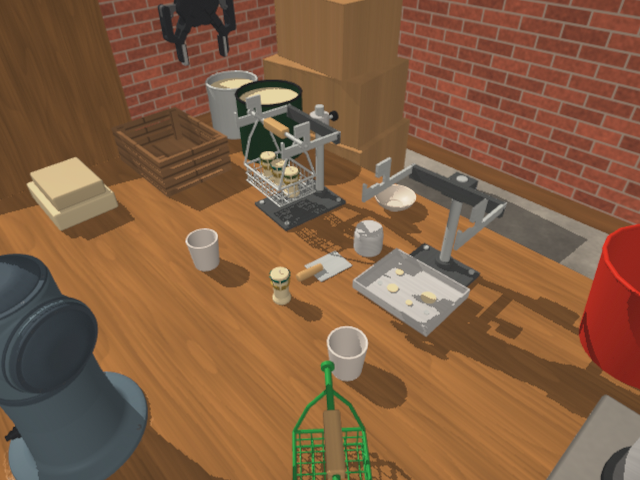

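The basket hangs level on the cooling stand, at side (280,160), with its bar under both lips and all three candles upright. The bystanders are unmoved and the gripper is clear, so I hand in.

```bash
python3 -c "
from rig import *
print(sign_off())"
```

```text
the job is handed in; nothing more can be done
None
```

The basket now hangs on the cooling stand, level, with both bar ends under the keeper lips and fully seated; the gripper has let go, nothing else was moved, and the job was handed in at about 37 s.

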